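# Put the dry tub lids away in the lid organiser by size

### The job

The four red tub lids have dried: move them from the bamboo drying rack into the wire lid organiser, graded by size, the smallest in its narrowest slot and so on up to the largest in its widest, each standing upright and fully down in its slot. Leave the shaker and the sauce bottle standing where they are.

Things in the scene. Friction and masses are not known exactly. Their poses are not given: they have to be found in the camera images.
- lid_small: The smallest of four red plastic tub lids: flat, 80 mm wide, 84 mm high on edge, rim 10 mm thick (a 13 mm band all round; the middle is thinner). Starts upright in a gap of the drying rack. Origin: middle of its lower edge; x across its thickness, y along its width, z up. Either face may be in front. Loose, under 0.1 kg; grip the middle of its top edge across the thickness.
- lid_medium: The second smallest of four red plastic tub lids: flat, 102 mm wide, 96 mm high on edge, rim 10 mm thick (a 13 mm band all round; the middle is thinner). Starts upright in a gap of the drying rack. Origin: middle of its lower edge; x across its thickness, y along its width, z up. Either face may be in front. Loose, under 0.1 kg; grip the middle of its top edge across the thickness.
- lid_large: The second largest of four red plastic tub lids: flat, 124 mm wide, 108 mm high on edge, rim 10 mm thick (a 13 mm band all round; the middle is thinner). Starts upright in a gap of the drying rack. Origin: middle of its lower edge; x across its thickness, y along its width, z up. Either face may be in front. Loose, under 0.1 kg; grip the middle of its top edge across the thickness.
- lid_largest: The largest of four red plastic tub lids: flat, 146 mm wide, 120 mm high on edge, rim 10 mm thick (a 13 mm band all round; the middle is thinner). Starts upright in a gap of the drying rack. Origin: middle of its lower edge; x across its thickness, y along its width, z up. Either face may be in front. Loose, under 0.1 kg; grip the middle of its top edge across the thickness.
- lid_organiser: Steel-wire rack, fixed, four slots across its length. Origin: on worktop under its middle; x towards its widest slot, y along the slots, z up. Slot centres x = -69, -23, 23, 69 mm, y = 0; lengths 92, 114, 136, 158 mm: each its lid + 12. Seated lids rest 18 mm above worktop. Dividers at y = +-26 leave 15 mm up to z 50 mm, then flare to 35 mm at z 64 (tops 67); end wires flare 8 mm from z 44 to 60.
- drying_rack: Bamboo rack, fixed, 200 x 96 mm: two rails, each with eight dowels, 8 mm thick, up to 62 mm above the worktop, in rows at y = +-26 mm. Origin: on the worktop under its middle; x lengthwise, z up. The lids stand across it in gaps 15 mm wide at x = -69, -23, 23 and 69 mm, in any order, their lower edges 18 mm above the worktop.
- shaker: Bystander: small grey shaker, 44 mm across and 90 mm high, standing left of the racks. Origin: centre of its underside, z up. Leave it alone.
- sauce_bottle: Bystander: squeeze bottle of red sauce with a green nozzle, 62 mm across and 206 mm high, standing at the back left. Origin: centre of its underside, z up. Leave it alone.

How it is judged (in metres and radians):
At the end, for the whole second after the job is handed in: Each lid stands in the organiser slot of its own rank: lower edge within 6 mm of the slot floor, middle within 8 mm across and 12 mm along the slot, upright and in line within 14 degrees, at rest. The shaker and sauce bottle stand upright within 30 mm of where they stood (x of lid_small in the frame of lid_organiser between -0.077 and -0.061 m and y of lid_small in the frame of lid_organiser between -0.012 and 0.012 m and z of lid_small in the frame of lid_organiser between 0.012 and 0.024 m and angle between each of lid_small, lid_medium, lid_large, lid_largest's own z axis and vertical below 0.25 rad and angle between the x axis of each of lid_small, lid_medium, lid_large, lid_largest and the x axis of lid_organiser, either way round below 0.25 rad and linear speed of each of lid_small, lid_medium, lid_large, lid_largest below 0.02 m/s and angular speed of each of lid_small, lid_medium, lid_large, lid_largest below 0.2 rad/s and x of lid_medium in the frame of lid_organiser between -0.031 and -0.015 m and y of lid_medium in the frame of lid_organiser between -0.012 and 0.012 m and z of lid_medium in the frame of lid_organiser between 0.012 and 0.024 m and x of lid_large in the frame of lid_organiser between 0.015 and 0.031 m and y of lid_large in the frame of lid_organiser between -0.012 and 0.012 m and z of lid_large in the frame of lid_organiser between 0.012 and 0.024 m and x of lid_largest in the frame of lid_organiser between 0.061 and 0.077 m and y of lid_largest in the frame of lid_organiser between -0.012 and 0.012 m and z of lid_largest in the frame of lid_organiser between 0.012 and 0.024 m and distance of each of shaker, sauce_bottle from where it was at the start of the episode below 0.03 m and angle between each of shaker, sauce_bottle's own z axis and vertical below 0.2 rad); the robot touches nothing.
It fails at once if the shaker is pushed away or knocked over (distance of shaker from where it was at the start of the episode above 0.03 m or angle between shaker's own z axis and vertical above 0.35 rad).
It fails at once if the sauce bottle is pushed away or knocked over (distance of sauce_bottle from where it was at the start of the episode above 0.03 m or angle between sauce_bottle's own z axis and vertical above 0.35 rad).
It also fails if it takes over 102 s, if anything falls off the work surface, if the arm or the gripper's body presses on something with over 40 N, if the wrist force passes 120 N, or if a joint passes its speed limit or range.

### The arm

A 6-joint arm with a two-finger parallel gripper is mounted at the origin on the work surface; the furniture and walls round the work are solid. World frame = base frame: x ahead of the robot, y to its left, z up, the work surface at z = 0. Lengths are in m, angles in degrees, forces in N, time in s.
With the tool pointing down it reaches from about 0.4 to 0.825 m from the base axis. Payload 7 kg.
Tool frame: the origin (TCP) lies between the finger pads; the fingertips stand 19 mm ahead of it and the grasp point (between the pads) is the TCP; z points along the fingers, y is the line along which they close (so a half turn about z gives the same grasp; the last joint's range is limited). The gripper opens to 88 mm and grips with 3 to 60 N. Pads are 19 mm wide; open, the fingers measure 130 mm over their backs; the gripper's body (78 mm by 193 mm) begins 47 mm behind the grasp point.
Start: joints at [-59.467, 20.546, 0.682, 0, -70.136, -16.507], TCP at [0.164, -0.655, 0.246] pointing down, gripper open.
Joint ranges: [-176.03, 176.03], [-82.01, 121.73], [-58.28, 71.71], [-173.87, 95.51], [-174.79, -0.11], [-173.66, 173.66]. Speed limits (degrees/s): [136.94, 136.94, 172.46, 180, 180, 180].

### API

Orientations are given as [roll, pitch, yaw] about the fixed x, y, z axes, in that order (R = Rz(yaw) Ry(pitch) Rx(roll)).
In Python, from plant import get_obs, snapshot, close_job, spot_in, spot_point gives the robot as it stands.
- The arm moves only by the tool play_rows, never from a script. Its argument "plan" is a list of rows, each a list of 6 numbers: the shift along the tool's x, y, z in cm, then the turn, a rotation vector about the tool's x, y, z in degrees. A call has 1 to 20 rows; each row shifts and turns the commanded pose from where the row before left it, along the tool's axes as they then stand; what a row does not reach is not made up. A row lasts 1/12 s, in which the tool goes at most 41.7 mm and 7.16 degrees, less where a joint would pass 70% of its speed; a pose out of reach is approached as far as the arm can. A call is refused whole if a number of a shift passes 4.17 or a number of a turn 7.16, either way. A call with a gripper value outside its range is refused whole. "grip" is the finger opening in cm, from 0 to 8.76, set as the call begins (left out, the last holds). The fingers move at their own pace and stop on an object; the grip force is fixed at half the most. Time passes only in rows, so rows that do not move let the fingers close. It gives the time, the measured TCP pose, the force, the opening and the grip force at its end, in the units of the state.
- get_obs(): the state, without advancing time (a new reading comes with each control period).
- snapshot(name): name is "side" or "top" or "wrist"; returns a dict with "frame" (400x640x3 uint8, red, green, blue), "fx", "fy", "cx", "cy" (pixels), "k1" (the pictures are not rectified: a ray, as slopes to the right and down, at radius r is drawn at 1 + k1 r^2 times it, then the intrinsics apply), "position" and "attitude" of the camera in the world. Camera axes: x right, y down, z forward; pixel columns grow to the right and rows downward; lengths in m; the calibration is good to about 2 mm. A picture is of the moment at which its call begins. There is no depth.
- close_job(): hands the job in; it is judged then, once.
Trained networks look in the newest picture that a camera, given by its name, has taken for a name from the list of things; names that differ only in an ending like _2 or _b are one class to them, and where a whole thing is asked for, a point or a joint stands for the part that bears it (a point fixed in the world has none). Each returns a list of dicts, best first, with "score" (0 to 1); they miss things now and then, are a little off and sometimes report something else, mostly with a low value. They report only what shows in the picture. A call takes as long as a camera call.
- spot_in(camera, thing): "position" ([x, y, z] in m, in world coordinates, good to about 4 mm: the middle of the surface that is visible of it).
- spot_point(camera, thing): "position" ([x, y, z] in m, in world coordinates, good to about 4 mm: a listed point, or the origin of a listed thing).
The state is a dict: "clock": time; "joint_pos": joint angles; "qvel": joint speeds; "tau": joint torques, N m; "tool_pos": TCP position; "orientation": TCP orientation; "force": force on the tool from outside, world axes, zero at the start; "moment": the same for the moment, N m; "opening": finger opening in m; "gripper_force": force on a finger pad.
Only numpy, scipy, OpenCV 4.12 (cv2) and the standard library are available. Lean on these libraries where they do the work, as an engineer would, in place of code of your own. Each camera call takes 0.05 s, during which the arm holds its last target. There are 200 camera calls.

## Working session

There is one attempt and no reset: what is moved stays moved. The work goes in short steps, Python scripts to look and compute and a tool call to move; the robot and the scene stay as the last step left them, time stands still between calls to the robot, and variables do not carry over. Pictures are saved under pics/ and viewed, at most 14 in all, crops included, and the job is handed in when it is done.

Besides the shell and the picture viewer there is one more tool, called after "Request:" in YAML: its name, and indented under it one key for each argument. play_rows: Moves the arm, as the interface text tells. Its arguments: {"type":"object","properties":{"plan":{"type":"array","items":{"type":"array","items":{"type":"number"}}},"grip":{"type":"number"}},"required":["plan"]}

```bash
ls; mkdir -p pics
python3 - <<'E'
from plant import *
import cv2
o=get_obs();print(o['clock'],o['tool_pos'],o['orientation'],o['opening'])
for c in ['top','side']:
    s=snapshot(c);cv2.imwrite(f'pics/{c}0.png',s['frame'][:,:,::-1]);print(c,s['fx'],s['cx'],s['cy'],s['k1'],s['position'],s['attitude'])
    for n in ['lid_small','lid_medium','lid_large','lid_largest','lid_organiser','drying_rack','shaker','sauce_bottle']:
        print(n,[(d['position'],round(d['score'],2)) for d in spot_point(c,n)[:2]])
E
```

```text
pics
0.0 [ 0.16345895 -0.65445294  0.24464527] [ 1.79908242e+02 -6.86539281e-03 -1.65982009e+02] 0.08795921880322839
top 362.127764553827 321.9565396741399 200.37011224701638 -0.04750064753186238 [ 0.41011945 -0.01002858  0.88313714] [-171.87083142    0.61126694  -90.23821473]
lid_small [([0.5843, -0.0069, 0.0191], 0.93)]
lid_medium [([0.5369, 0.0055, 0.0143], 0.88), ([0.6333, 0.2454, -0.0012], 0.22)]
lid_large [([0.447, 0.024, 0.0159], 0.79)]
lid_largest [([0.4973, 0.0139, 0.0163], 0.73)]
lid_organiser [([0.5475, -0.2317, 0.0027], 0.93)]
drying_rack [([0.5374, 0.0052, 0.0124], 0.57), ([0.518, 0.0073, 0.0041], 0.55)]
shaker [([0.5872, 0.1589, 0.0028], 0.74)]
sauce_bottle [([0.6328, 0.2468, 0.0001], 0.59), ([0.5436, -0.2351, -0.0012], 0.36)]
side 442.8156563046514 323.4561734783274 185.02006099539497 -0.036247354232038446 [ 0.40960566 -0.8189323   0.5982893 ] [-1.23608209e+02 -3.88571721e-02 -8.78749056e+00]
lid_small [([0.5812, -0.0046, 0.0155], 0.76)]
lid_medium [([0.5394, 0.002, 0.0167], 0.56)]
lid_large [([0.4518, 0.0182, 0.0185], 0.73)]
lid_largest [([0.4945, 0.0103, 0.0172], 0.85)]
lid_organiser [([0.5435, -0.2363, -0.001], 0.97)]
drying_rack [([0.516, 0.0095, -0.0007], 0.76)]
shaker [([0.5789, 0.1634, -0.0017], 0.72)]
sauce_bottle [([0.6286, 0.2527, -0.0007], 0.55)]
```

View pics/top0.png

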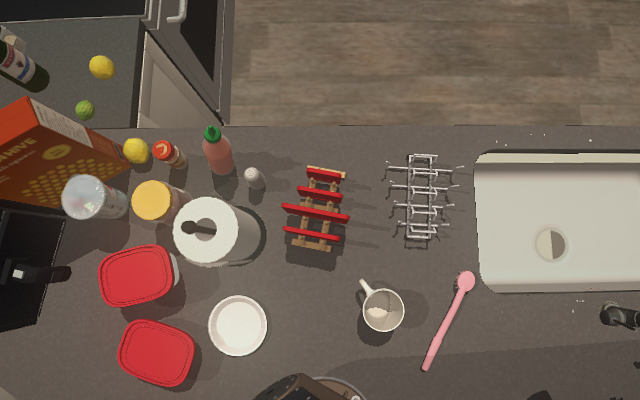

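View pics/side0.png

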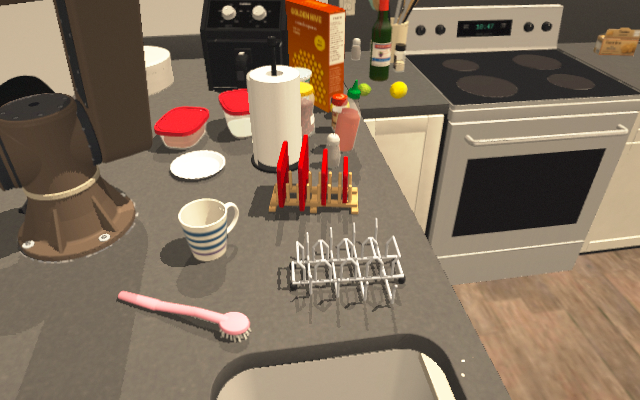

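The top view shows the lids in the rack at around (320,205). Their order, going down the picture from far to near, is small, medium, largest, large. The organiser is at around (422,197) with its widest slot at the top, which is +x. Next I'll zoom in to get the yaws.

```bash
cat > h.py <<'E'
import numpy as np,cv2
from scipy.spatial.transform import Rotation as R
def cam(s):
    return R.from_euler('xyz',s['attitude'],degrees=True).as_matrix(),np.array(s['position'])
def ray(s,u,v,z):
    a=np.array([(u-s['cx'])/s['fx'],(v-s['cy'])/s['fy']]);b=a.copy()
    for _ in range(10): b=a/(1+s['k1']*(b@b))
    M,p=cam(s);d=M@np.r_[b,1];return p+d*(z-p[2])/d[2]
def proj(s,P):
    M,p=cam(s);q=(np.atleast_2d(P)-p)@M;b=q[:,:2]/q[:,2:];b=b*(1+s['k1']*(b**2).sum(1,keepdims=True))
    return b*[s['fx'],s['fy']]+[s['cx'],s['cy']]
def togo(o,pos,yaw):
    "shift in tool axes (cm) and turn about tool axes (deg) to tool-down pose"
    T=R.from_euler('xyz',o['orientation'],degrees=True);G=R.from_euler('xyz',[180,0,yaw],degrees=True)
    return np.round(T.inv().apply(np.array(pos)-o['tool_pos'])*100,2),np.round((T.inv()*G).as_rotvec(degrees=True),2)
E
python3 - <<'E'
from h import *;from plant import *
s=snapshot('top');f=s['frame'][:,:,::-1]
c=np.hstack([cv2.resize(f[145:260,275:360],None,fx=4.6,fy=4.6,interpolation=2),cv2.resize(f[145:260,380:465],None,fx=4.6,fy=4.6,interpolation=2)])
cv2.imwrite('pics/c1.png',c);print(c.shape)
o=get_obs();print(togo(o,[.40,-.235,.35],-95),s['fx'],s['fy'])
E
```

```text
(529, 782, 3)
(array([-33.11,  35.  , -10.44]), array([ -0.  ,  -0.  , -70.97])) 362.127764553827 362.127764553827
```

View pics/c1.png

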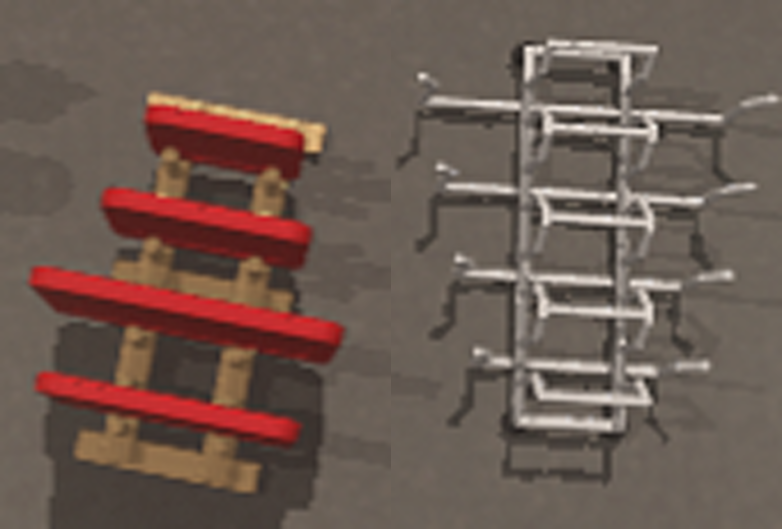

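Request:
play_rows:
  plan:
    - [-2.2, 2.33, -0.7, 0, 0, 0]
    - [-2.2, 2.33, -0.7, 0, 0, 0]
    - [-2.2, 2.33, -0.7, 0, 0, 0]
    - [-2.2, 2.33, -0.7, 0, 0, 0]
    - [-2.2, 2.33, -0.7, 0, 0, 0]
    - [-2.2, 2.33, -0.7, 0, 0, 0]
    - [-2.2, 2.33, -0.7, 0, 0, 0]
    - [-2.2, 2.33, -0.7, 0, 0, 0]
    - [-2.2, 2.33, -0.7, 0, 0, 0]
    - [-2.2, 2.33, -0.7, 0, 0, 0]
    - [-2.2, 2.33, -0.7, 0, 0, 0]
    - [-2.2, 2.33, -0.7, 0, 0, 0]
    - [-2.2, 2.33, -0.7, 0, 0, 0]
    - [-2.2, 2.33, -0.7, 0, 0, 0]
    - [-2.2, 2.33, -0.7, 0, 0, 0]
  grip: 3.0

```text
clock: 2.2
tool_pos: [0.3994, -0.2343, 0.3513]
orientation: [-180.0, 0.1, -166.0]
force: [1.6, -0.2, -0.4]
opening: 0.0298
gripper_force: 0.0
```

Request:
play_rows:
  plan:
    - [0, 0, 0, 0, 0, -6]
    - [0, 0, 0, 0, 0, -6]
    - [0, 0, 0, 0, 0, -6]
    - [0, 0, 0, 0, 0, -6]
    - [0, 0, 0, 0, 0, -6]
    - [0, 0, 0, 0, 0, -6]
    - [0, 0, 0, 0, 0, -6]
    - [0, 0, 0, 0, 0, -6]
    - [0, 0, 0, 0, 0, -6]
    - [0, 0, 0, 0, 0, -6]
    - [0, 0, 0, 0, 0, -6]
    - [0, 0, 0, 0, 0, -5]
    - [0, 0, 0, 0, 0, 0]
    - [0, 0, 0, 0, 0, 0]

```text
clock: 3.37
tool_pos: [0.399, -0.2358, 0.3507]
orientation: [-180.0, 0.0, -95.1]
force: [0.6, -0.6, -0.1]
opening: 0.0302
gripper_force: 0.0
```

Run:
```python
from h import *;from plant import *
o=get_obs();print(o['clock'],o['tool_pos'],o['orientation'],o['joint_pos'],o['opening'])
t=snapshot('top');U=lambda x,y:ray(t,380+(x-391)/4.6,145+y/4.6,.018)
for a,b in [((425,103),(722,119)),((447,187),(700,203)),((462,273),(680,286))]:
    A,B=U(*a),U(*b);d=A-B;print((A+B)/2,np.degrees(np.arctan2(-d[0],d[1])),np.linalg.norm(d))
s=snapshot('wrist');print(s['position'],s['attitude'],s['fx'])
cv2.imwrite('pics/w1.png',s['frame'][:,:,::-1])
for n in ['lid_organiser','drying_rack','lid_large','lid_medium','lid_largest','lid_small']:
    print(n,[(d['position'],round(d['score'],2)) for d in spot_point('wrist',n)[:2]])
```

```text
3.3667 [ 0.39896173 -0.23578777  0.35068637] [-1.79983643e+02  7.99934063e-04 -9.51346642e+01] [-6.13589104e+00 -3.14926795e+00 -1.43131651e+01 -1.10662401e-03
 -7.88197628e+01  1.00144117e+00] 0.030187976191766677
[ 0.60959216 -0.24079206  0.018     ] -3.3978813925023803 0.1585392260070994
[ 0.5642236  -0.23875264  0.018     ] -3.961830136669226 0.1340536967606387
[ 0.51928366 -0.235498    0.018     ] -3.7718158269953714 0.11464947414288698
[ 0.39271103 -0.31119344  0.48997315] [ 1.63745613e+02 -3.35847449e-02  1.74808411e+02] 299.26611394935173
lid_organiser [([0.5486, -0.2364, -0.0018], 0.59)]
drying_rack []
lid_large [([0.447, 0.0254, 0.0182], 0.51)]
lid_medium []
lid_largest []
lid_small []
```

View pics/w1.png

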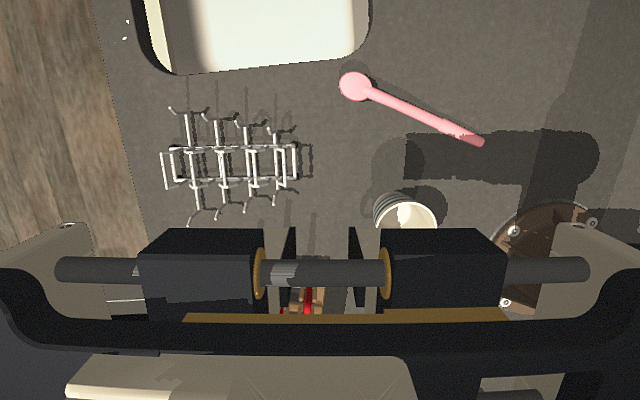

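The wrist picture shows the organiser at (160–300, 105–225), with its widest slot at the left. The fingers hide the rack. I'll overlay the organiser model on all three views to refine its pose.

```bash
cat > ov.py <<'E'
from h import *
def orgpts(x,y,yaw):
    c,s_=np.cos(np.radians(yaw)),np.sin(np.radians(yaw));M=np.array([[c,-s_,0],[s_,c,0],[0,0,1]])
    L=[]
    for i,(sx,l) in enumerate(zip([-.069,-.023,.023,.069],[.092,.114,.136,.158])):
        L.append(([sx,-l/2,.016],[sx,l/2,.016]))
    return [(M@np.array(a)+[x,y,0],M@np.array(b)+[x,y,0]) for a,b in L]
def draw(s,lines,box,k):
    u0,v0,u1,v1=box
    im=cv2.resize(s['frame'][v0:v1,u0:u1,::-1],None,fx=k,fy=k,interpolation=2).copy()
    for a,b in lines:
        p=(proj(s,np.array([a,b]))+.5-[u0,v0])*k-.5
        cv2.line(im,tuple(map(int,p[0].round())),tuple(map(int,p[1].round())),(0,255,0),1)
    return im
E
python3 - <<'E'
from ov import *;from plant import *
L=orgpts(.544,-.236,-3.5)
a=draw(snapshot('top'),L,(380,145,470,245),4);b=draw(snapshot('side'),L,(280,215,415,305),3);c=draw(snapshot('wrist'),L,(155,100,310,230),3)
im=np.zeros((800-10-190+0,800,3),np.uint8)
im[:400,:360]=a[:400,:360];im[:270,370:775]=b[:270,:405];im[275:600,330+40:800]=c[:325,:430]
cv2.imwrite('pics/ov1.png',im)
E
```

```text
(no output)
```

View pics/ov1.png

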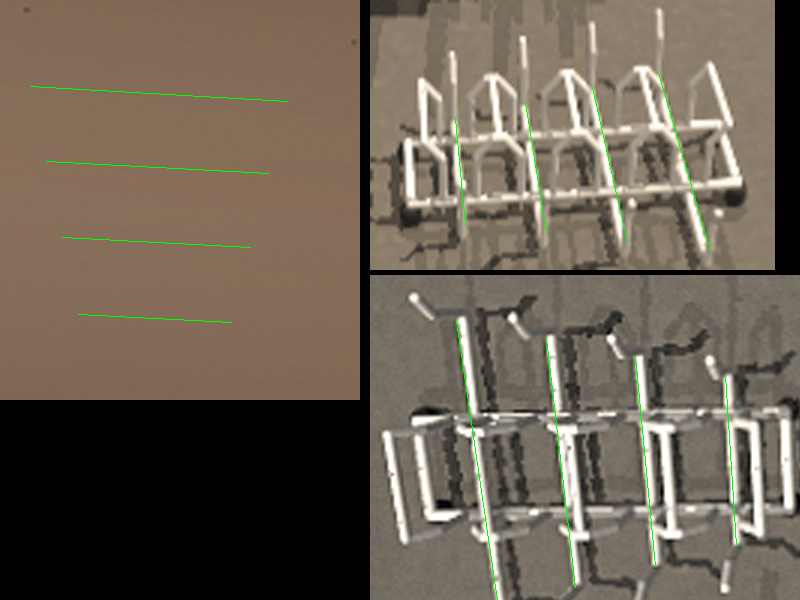

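The overlay fits in the side and wrist views to about 1 mm, so the organiser is at (0.544, -0.236) with yaw -3.5°. The arm blocks the top view. Now I'll do the same check on the lids, using the starting pictures.

```bash
cat > lids.py <<'E'
from ov import *
D={'small':(.069,.080,.084),'medium':(.023,.102,.096),'largest':(-.023,.146,.120),'large':(-.069,.124,.108)}
def lidlines(x,y,yaw):
    c,s_=np.cos(np.radians(yaw)),np.sin(np.radians(yaw));M=np.array([[c,-s_,0],[s_,c,0],[0,0,1]]);L=[]
    for n,(sx,w,h) in D.items():
        for dx in(-.005,.005):
            for a,b in [((dx,-w/2,h),(dx,w/2,h)),((dx,-w/2,0),(dx,-w/2,h)),((dx,w/2,0),(dx,w/2,h))]:
                L.append([M@(np.array(q)+[sx,0,.018])+[x,y,0] for q in(a,b)])
    return L
E
python3 - <<'E'
from lids import *;from plant import *
L=lidlines(.5166,.0078,-11.3)
o=[]
for c,box,k in [('top',(275,160,355,255),5),('side',(265,130,365,220),4)]:
    s=snapshot(c);s['frame']=cv2.imread(f'pics/{c}0.png')[:,:,::-1];o.append(draw(s,L,box,k))
h=max(i.shape[0] for i in o)
cv2.imwrite('pics/ov2.png',np.hstack([cv2.copyMakeBorder(i,0,h-i.shape[0],0,0,0) for i in o]))
E
```

```text
(no output)
```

View pics/ov2.png

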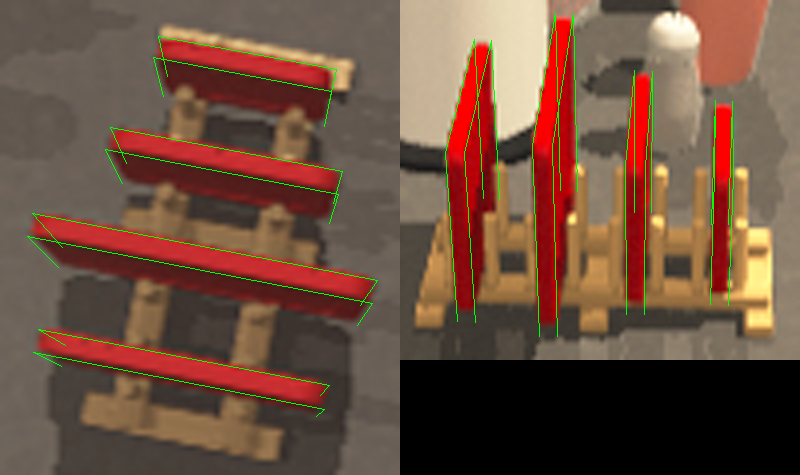

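The lids match the model of an upright lid to within 1–2 mm. The rack is at (0.5166, 0.0078) with yaw -11.3°. First pick is the largest lid.

Request:
play_rows:
  plan:
    - [0, 0, 0, 0, 0, 6.2]
    - [-3.27, -0.56, 1.2, 0, 0, 0]
    - [-3.27, -0.56, 1.2, 0, 0, 0]
    - [-3.27, -0.56, 1.2, 0, 0, 0]
    - [-3.27, -0.56, 1.2, 0, 0, 0]
    - [-3.27, -0.56, 1.2, 0, 0, 0]
    - [-3.27, -0.56, 1.2, 0, 0, 0]
    - [-3.27, -0.56, 1.2, 0, 0, 0]
    - [-3.27, -0.56, 1.2, 0, 0, 0]
    - [0, 0, 1.7, 0, 0, 0]
    - [0, 0, 1.7, 0, 0, 0]
    - [0, 0, 0, 0, 0, 0]
    - [0, 0, 0, 0, 0, 0]
    - [0, 0, 0, 0, 0, 0]

```text
clock: 5.18
tool_pos: [0.4942, 0.012, 0.2216]
orientation: [-179.9, 0.0, -101.2]
force: [-0.0, -0.3, 0.5]
opening: 0.0297
gripper_force: 0.0
```

```bash
cat >> lids.py <<'E'
SL=dict(small=-.069,medium=-.023,large=.023,largest=.069)
def rk(n,z): 
    c,s=np.cos(np.radians(-11.3)),np.sin(np.radians(-11.3));return [.5166+c*D[n][0],.0078+s*D[n][0],z]
def og(n,z):
    c,s=np.cos(np.radians(-3.5)),np.sin(np.radians(-3.5));return [.5437+c*SL[n],-.236+s*SL[n],z]
E
python3 - <<'E'
from lids import *;from plant import *
o=get_obs();print(o['clock'],o['tool_pos'],togo(o,rk('largest',.130),-101.3))
for n in SL: print(n,np.round(rk(n,0),4),np.round(og(n,0),4))
E
```

```text
5.1833 [0.49417183 0.01199221 0.22156168] (array([-0.03,  0.03,  9.16]), array([-0.06,  0.01,  0.12]))
small [ 0.5843 -0.0057  0.    ] [ 0.4748 -0.2318  0.    ]
medium [0.5392 0.0033 0.    ] [ 0.5207 -0.2346  0.    ]
large [0.4489 0.0213 0.    ] [ 0.5667 -0.2374  0.    ]
largest [0.494  0.0123 0.    ] [ 0.6126 -0.2402  0.    ]
```

Request:
play_rows:
  plan:
    - [0, 0, 1.5, 0, 0, 0]
    - [0, 0, 1.5, 0, 0, 0]
    - [0, 0, 1.5, 0, 0, 0]
    - [0, 0, 1.5, 0, 0, 0]
    - [0, 0, 1.5, 0, 0, 0]
    - [0, 0, 1.0, 0, 0, 0]
    - [0, 0, 0.6, 0, 0, 0]
    - [0, 0, 0, 0, 0, 0]

```text
clock: 5.85
tool_pos: [0.4935, 0.0119, 0.1292]
orientation: [180.0, -0.0, -101.2]
force: [0.1, 0.0, 0.1]
opening: 0.03
gripper_force: 0.0
```

Request:
play_rows:
  plan:
    - [0, 0, 0, 0, 0, 0]
    - [0, 0, 0, 0, 0, 0]
    - [0, 0, 0, 0, 0, 0]
    - [0, 0, 0, 0, 0, 0]
    - [0, 0, 0, 0, 0, 0]
    - [0, 0, 0, 0, 0, 0]
  grip: 0

```text
clock: 6.35
tool_pos: [0.4943, 0.0123, 0.1303]
orientation: [-179.9, 0.0, -101.2]
force: [0.3, 0.4, 3.2]
opening: 0.0094
gripper_force: 30.0
```

Request:
play_rows:
  plan:
    - [0, 0, -1, 0, 0, 0]
    - [0, 0, -2, 0, 0, 0]
    - [0, 0, -2, 0, 0, 0]
    - [0, 0, -2, 0, 0, 0]
    - [0, 0, -2, 0, 0, 0]
    - [0, 0, -2, 0, 0, 0]
    - [0, 0, -2, 0, 0, 0]
    - [0, 0, 0, 0, 0, -3.9]
    - [0, 0, 0, 0, 0, -3.9]
    - [0, 0, 0, 0, 0, 0]

```text
clock: 7.18
tool_pos: [0.4934, 0.0122, 0.2603]
orientation: [-180.0, 0.0, -93.2]
force: [0.6, 0.1, -0.4]
opening: 0.0097
gripper_force: 30.0
```

Run:
```python
from lids import *;from plant import *
o=get_obs();print(o['clock'],o['tool_pos'],o['opening'],togo(o,og('largest',.22),-93.5))
```

```text
7.1833 [0.49340039 0.01219955 0.26034678] 0.00967864715338289 (array([ 24.54, -13.31,   4.03]), array([-0.03,  0.03,  0.3 ]))
```

Request:
play_rows:
  plan:
    - [1.3, -0.7, 0, 0, 0, 0.3]
    - [2.32, -1.26, 0, 0, 0, 0]
    - [2.32, -1.26, 0, 0, 0, 0]
    - [2.32, -1.26, 0, 0, 0, 0]
    - [2.32, -1.26, 0, 0, 0, 0]
    - [2.32, -1.26, 0, 0, 0, 0]
    - [2.32, -1.26, 0, 0, 0, 0]
    - [2.32, -1.26, 0, 0, 0, 0]
    - [2.32, -1.26, 0, 0, 0, 0]
    - [2.32, -1.26, 0, 0, 0, 0]
    - [2.32, -1.26, 0, 0, 0, 0]
    - [0, 0, 2.0, 0, 0, 0]
    - [0, 0, 2.0, 0, 0, 0]
    - [0, 0, 0, 0, 0, 0]
    - [0, 0, 0, 0, 0, 0]

```text
clock: 8.43
tool_pos: [0.6098, -0.2408, 0.2185]
orientation: [179.8, 0.0, -93.8]
force: [0.2, 0.1, -0.4]
opening: 0.0099
gripper_force: 30.0
```

Run:
```python
from lids import *;from plant import *
o=get_obs();print(o['clock'],o['tool_pos'],o['opening'],togo(o,og('largest',.130),-93.5))
im=[]
L=orgpts(.5437,-.236,-3.5)
for c,box in [('wrist',(120,90,500,290)),('side',(270,100,450,310))]:
    s=snapshot(c);im.append(draw(s,L,box,2))
h=max(i.shape[0] for i in im);w=np.hstack([cv2.copyMakeBorder(i,0,h-i.shape[0],0,0,0) for i in im]);cv2.imwrite('pics/p1.png',cv2.resize(w,(800,int(800*h/w.shape[1]))))
```

```text
8.4333 [ 0.60984921 -0.24084197  0.21849244] 0.009874808477255175 (array([-0.08, -0.3 ,  8.85]), array([ 0.21,  0.  , -0.26]))
```

View pics/p1.png

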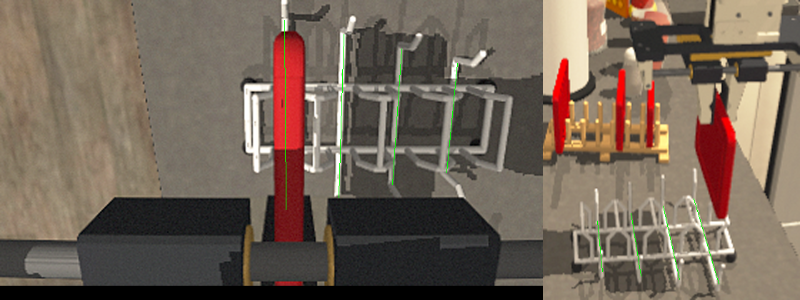

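The wrist view shows the lid at (290,30–280) in line with the widest slot wire at (287,35–210). I'll shift it 3 mm and lower it.

Request:
play_rows:
  plan:
    - [-0.05, -0.28, 0, 0, 0, -0.2]
    - [0, 0, 1, 0, 0, 0]
    - [0, 0, 1, 0, 0, 0]
    - [0, 0, 1, 0, 0, 0]
    - [0, 0, 1, 0, 0, 0]
    - [0, 0, 1, 0, 0, 0]
    - [0, 0, 0, 0, 0, 0]
    - [0, 0, 0, 0, 0, 0]

```text
clock: 9.2
tool_pos: [0.6131, -0.2405, 0.1685]
orientation: [179.9, -0.0, -93.5]
force: [-0.1, -0.2, -0.7]
opening: 0.0099
gripper_force: 30.0
```

Request:
play_rows:
  plan:
    - [0, 0, 0.6, 0, 0, 0]
    - [0, 0, 0.6, 0, 0, 0]
    - [0, 0, 0.6, 0, 0, 0]
    - [0, 0, 0.6, 0, 0, 0]
    - [0, 0, 0.6, 0, 0, 0]
    - [0, 0, 0.4, 0, 0, 0]
    - [0, 0, 0, 0, 0, 0]
    - [0, 0, 0, 0, 0, 0]

```text
clock: 9.87
tool_pos: [0.6135, -0.2405, 0.1353]
orientation: [180.0, -0.0, -93.5]
force: [0.2, 0.2, -0.3]
opening: 0.0105
gripper_force: 30.0
```

Request:
play_rows:
  plan:
    - [0, 0, 0.2, 0, 0, 0]
    - [0, 0, 0.2, 0, 0, 0]
    - [0, 0, 0.1, 0, 0, 0]
    - [0, 0, 0, 0, 0, 0]
    - [0, 0, 0, 0, 0, 0]

```text
clock: 10.28
tool_pos: [0.6136, -0.2405, 0.1306]
orientation: [-180.0, -0.0, -93.5]
force: [0.1, 0.5, -0.8]
opening: 0.0096
gripper_force: 30.0
```

Request:
play_rows:
  plan:
    - [0, 0, 0, 0, 0, 0]
    - [0, 0, 0, 0, 0, 0]
    - [0, 0, 0, 0, 0, 0]
    - [0, 0, 0, 0, 0, 0]
    - [0, 0, -1, 0, 0, 0]
    - [0, 0, -2, 0, 0, 0]
    - [0, 0, -2, 0, 0, 0]
    - [0, 0, -2, 0, 0, 0]
    - [0, 0, -2, 0, 0, 0]
    - [0, 0, 0, 0, 0, 0]
  grip: 3.0

```text
clock: 11.12
tool_pos: [0.6156, -0.2413, 0.2264]
orientation: [-179.6, -0.1, -93.4]
force: [0.6, -0.1, 1.3]
opening: 0.0298
gripper_force: 0.0
```

Run:
```python
from lids import *;from plant import *
o=get_obs();print(o['clock'],o['tool_pos'],togo(o,rk('large',.22),-93.5))
for c in ('side','wrist'):
    snapshot(c);print([(d['position'],round(d['score'],2)) for d in spot_point(c,'lid_largest')[:2]])
```

```text
11.1167 [ 0.61564554 -0.24127979  0.22643615] (array([-25.22,  18.22,   0.46]), array([-0.42, -0.11,  0.07]))
[([0.6156, -0.2398, 0.0178], 0.58)]
[([0.6135, -0.2341, 0.0179], 0.56)]
```

Request:
play_rows:
  plan:
    - [-1, 0.72, 0, 0, 0, 0]
    - [-2.02, 1.46, 0, 0, 0, 0]
    - [-2.02, 1.46, 0, 0, 0, 0]
    - [-2.02, 1.46, 0, 0, 0, 0]
    - [-2.02, 1.46, 0, 0, 0, 0]
    - [-2.02, 1.46, 0, 0, 0, 0]
    - [-2.02, 1.46, 0, 0, 0, 0]
    - [-2.02, 1.46, 0, 0, 0, 0]
    - [-2.02, 1.46, 0, 0, 0, 0]
    - [-2.02, 1.46, 0, 0, 0, 0]
    - [-2.02, 1.46, 0, 0, 0, 0]
    - [-2.02, 1.46, 0, 0, 0, 0]
    - [-2.02, 1.46, 0, 0, 0, 0]
    - [0, 0, 0, 0, 0, 3.9]
    - [0, 0, 0, 0, 0, 3.9]
    - [0, 0, 0, 0, 0, 0]
    - [0, 0, 0, 0, 0, 0]

```text
clock: 12.73
tool_pos: [0.4462, 0.0225, 0.2201]
orientation: [180.0, -0.0, -101.1]
force: [-0.0, -0.0, -0.3]
opening: 0.03
gripper_force: 0.0
```

Run:
```python
from lids import *;from plant import *
o=get_obs();print(o['clock'],o['tool_pos'],togo(o,rk('large',.118),-101.3))
```

```text
12.7333 [0.44619369 0.02254299 0.22014683] (array([ 0.06, -0.3 , 10.21]), array([ 0.04, -0.03,  0.17]))
```

Request:
play_rows:
  plan:
    - [0.05, -0.28, 0, 0, 0, 0.2]
    - [0, 0, 2, 0, 0, 0]
    - [0, 0, 2, 0, 0, 0]
    - [0, 0, 2, 0, 0, 0]
    - [0, 0, 2, 0, 0, 0]
    - [0, 0, 1.5, 0, 0, 0]
    - [0, 0, 0.7, 0, 0, 0]
    - [0, 0, 0, 0, 0, 0]

```text
clock: 13.4
tool_pos: [0.4486, 0.0207, 0.117]
orientation: [179.8, -0.1, -101.5]
force: [-0.1, 0.6, -0.1]
opening: 0.03
gripper_force: 0.0
```

Request:
play_rows:
  plan:
    - [0, 0, 0, 0, 0, 0]
    - [0, 0, 0, 0, 0, 0]
    - [0, 0, 0, 0, 0, 0]
    - [0, 0, 0, 0, 0, 0]
    - [0, 0, 0, 0, 0, 0]
    - [0, 0, 0, 0, 0, 0]
  grip: 0

```text
clock: 13.9
tool_pos: [0.4501, 0.0217, 0.1194]
orientation: [-179.9, 0.0, -101.4]
force: [0.1, 0.5, 5.9]
opening: 0.0099
gripper_force: 30.0
```

Request:
play_rows:
  plan:
    - [0, 0, -1, 0, 0, 0]
    - [0, 0, -2, 0, 0, 0]
    - [0, 0, -2, 0, 0, 0]
    - [0, 0, -2, 0, 0, 0]
    - [0, 0, -2, 0, 0, 0]
    - [0, 0, -2, 0, 0, 0]
    - [0, 0, -2, 0, 0, 0]
    - [0, 0, 0, 0, 0, -3.9]
    - [0, 0, 0, 0, 0, -3.9]
    - [0, 0, 0, 0, 0, 0]

```text
clock: 14.73
tool_pos: [0.4494, 0.0215, 0.2489]
orientation: [-180.0, 0.0, -93.5]
force: [-0.2, -0.5, -0.9]
opening: 0.0098
gripper_force: 30.0
```

Run:
```python
from lids import *;from plant import *
o=get_obs();print(o['clock'],o['tool_pos'],o['opening'],togo(o,og('large',.22),-93.5))
```

```text
14.7333 [0.44936949 0.02149065 0.24888711] 0.009783372327907698 (array([ 25.13, -13.29,   2.88]), array([-0.03,  0.04, -0.  ]))
```

Request:
play_rows:
  plan:
    - [1.13, -0.59, 0, 0, 0, 0]
    - [2.0, -1.06, 0, 0, 0, 0]
    - [2.0, -1.06, 0, 0, 0, 0]
    - [2.0, -1.06, 0, 0, 0, 0]
    - [2.0, -1.06, 0, 0, 0, 0]
    - [2.0, -1.06, 0, 0, 0, 0]
    - [2.0, -1.06, 0, 0, 0, 0]
    - [2.0, -1.06, 0, 0, 0, 0]
    - [2.0, -1.06, 0, 0, 0, 0]
    - [2.0, -1.06, 0, 0, 0, 0]
    - [2.0, -1.06, 0, 0, 0, 0]
    - [2.0, -1.06, 0, 0, 0, 0]
    - [2.0, -1.06, 0, 0, 0, 0]
    - [0, 0, 1.5, 0, 0, 0]
    - [0, 0, 1.5, 0, 0, 0]
    - [0, 0, 0, 0, 0, 0]
    - [0, 0, 0, 0, 0, 0]

```text
clock: 16.15
tool_pos: [0.5655, -0.2379, 0.2176]
orientation: [179.8, 0.0, -93.8]
force: [-0.6, -0.6, 0.5]
opening: 0.0099
gripper_force: 30.0
```

Run:
```python
from lids import *;from plant import *
o=get_obs();print(o['clock'],o['tool_pos'],o['opening'],togo(o,og('large',.119),-93.5))
```

```text
16.15 [ 0.56551722 -0.23790207  0.21756868] 0.009869955022811244 (array([-0.06, -0.14,  9.86]), array([ 0.16,  0.  , -0.27]))
```

Request:
play_rows:
  plan:
    - [-0.05, -0.14, 0, 0, 0, -0.2]
    - [0, 0, 1, 0, 0, 0]
    - [0, 0, 1, 0, 0, 0]
    - [0, 0, 1, 0, 0, 0]
    - [0, 0, 1, 0, 0, 0]
    - [0, 0, 1, 0, 0, 0]
    - [0, 0, 0.8, 0, 0, 0]
    - [0, 0, 0, 0, 0, 0]
    - [0, 0, 0, 0, 0, 0]

```text
clock: 16.9
tool_pos: [0.5674, -0.2375, 0.1599]
orientation: [179.9, -0.0, -93.5]
force: [-0.7, 0.3, 0.1]
opening: 0.0099
gripper_force: 30.0
```

Request:
play_rows:
  plan:
    - [0, 0, 0.7, 0, 0, 0]
    - [0, 0, 0.7, 0, 0, 0]
    - [0, 0, 0.7, 0, 0, 0]
    - [0, 0, 0.7, 0, 0, 0]
    - [0, 0, 0.6, 0, 0, 0]
    - [0, 0, 0.3, 0, 0, 0]
    - [0, 0, 0.1, 0, 0, 0]
    - [0, 0, 0, 0, 0, 0]
    - [0, 0, 0, 0, 0, 0]

```text
clock: 17.65
tool_pos: [0.5678, -0.2375, 0.1228]
orientation: [-180.0, -0.0, -93.5]
force: [0.2, 0.2, 0.2]
opening: 0.0096
gripper_force: 30.0
```

Request:
play_rows:
  plan:
    - [0, 0, 0.2, 0, 0, 0]
    - [0, 0, 0.2, 0, 0, 0]
    - [0, 0, 0.05, 0, 0, 0]
    - [0, 0, 0, 0, 0, 0]
    - [0, 0, 0, 0, 0, 0]

```text
clock: 18.07
tool_pos: [0.5684, -0.2377, 0.1193]
orientation: [-179.9, -0.0, -93.4]
force: [-0.7, 1.3, 6.3]
opening: 0.0099
gripper_force: 30.0
```

Request:
play_rows:
  plan:
    - [0, 0, 0, 0, 0, 0]
    - [0, 0, 0, 0, 0, 0]
    - [0, 0, 0, 0, 0, 0]
    - [0, 0, 0, 0, 0, 0]
    - [0, 0, -1, 0, 0, 0]
    - [0, 0, -2, 0, 0, 0]
    - [0, 0, -2, 0, 0, 0]
    - [0, 0, -2, 0, 0, 0]
    - [0, 0, -2, 0, 0, 0]
    - [0, 0, 0, 0, 0, 0]
  grip: 3.0

```text
clock: 18.9
tool_pos: [0.5697, -0.2382, 0.2134]
orientation: [-179.6, -0.1, -93.4]
force: [0.1, 0.1, 0.9]
opening: 0.03
gripper_force: 0.0
```

Run:
```python
from lids import *;from plant import *
o=get_obs();print(o['clock'],o['tool_pos'],togo(o,rk('medium',.21),-93.5))
for c in ('side','wrist'):
    snapshot(c);print([(n,d['position'],round(d['score'],2)) for n in ('large','largest','medium') for d in spot_point(c,'lid_'+n)[:2]])
```

```text
18.9 [ 0.56970253 -0.23819703  0.21343544] (array([-23.92,   4.5 ,   0.27]), array([-0.39, -0.1 ,  0.07]))
[('large', [0.5651, -0.2402, 0.0159], 0.73), ('large', [0.5797, -0.0037, 0.0149], 0.57), ('largest', [0.6138, -0.243, 0.0178], 0.95), ('medium', [0.5413, 0.004, 0.0151], 0.55)]
[('large', [0.5683, -0.2312, 0.0169], 0.71), ('largest', [0.613, -0.2385, 0.0192], 0.85)]
```

Seated. Medium is next.

Request:
play_rows:
  plan:
    - [-1.12, 0.2, 0, 0, 0, 0]
    - [-2.28, 0.43, 0, 0, 0, 0]
    - [-2.28, 0.43, 0, 0, 0, 0]
    - [-2.28, 0.43, 0, 0, 0, 0]
    - [-2.28, 0.43, 0, 0, 0, 0]
    - [-2.28, 0.43, 0, 0, 0, 0]
    - [-2.28, 0.43, 0, 0, 0, 0]
    - [-2.28, 0.43, 0, 0, 0, 0]
    - [-2.28, 0.43, 0, 0, 0, 0]
    - [-2.28, 0.43, 0, 0, 0, 0]
    - [-2.28, 0.43, 0, 0, 0, 0]
    - [0, 0, 0, 0, 0, 3.9]
    - [0, 0, 0, 0, 0, 3.9]
    - [0, 0, 0, 0, 0, 0]
    - [0, 0, 0, 0, 0, 0]

```text
clock: 20.55
tool_pos: [0.5369, 0.0044, 0.2079]
orientation: [180.0, -0.0, -101.1]
force: [0.6, 0.3, -0.3]
opening: 0.0299
gripper_force: 0.0
```

Run:
```python
from lids import *;from plant import *
o=get_obs();print(o['clock'],o['tool_pos'],togo(o,rk('medium',.107),-101.3))
```

```text
20.55 [0.53693115 0.004423   0.20792799] (array([ 0.07, -0.24, 10.09]), array([ 0.01, -0.01,  0.17]))
```

Request:
play_rows:
  plan:
    - [0.05, -0.22, 0, 0, 0, 0.2]
    - [0, 0, 2, 0, 0, 0]
    - [0, 0, 2, 0, 0, 0]
    - [0, 0, 2, 0, 0, 0]
    - [0, 0, 2, 0, 0, 0]
    - [0, 0, 1.4, 0, 0, 0]
    - [0, 0, 0.7, 0, 0, 0]
    - [0, 0, 0, 0, 0, 0]

```text
clock: 21.22
tool_pos: [0.5384, 0.0025, 0.1055]
orientation: [179.8, -0.1, -101.5]
force: [-1.4, -0.1, -0.6]
opening: 0.0298
gripper_force: 0.0
```

Request:
play_rows:
  plan:
    - [0, 0, 0, 0, 0, 0]
    - [0, 0, 0, 0, 0, 0]
    - [0, 0, 0, 0, 0, 0]
    - [0, 0, 0, 0, 0, 0]
    - [0, 0, 0, 0, 0, 0]
    - [0, 0, 0, 0, 0, 0]
  grip: 0

```text
clock: 21.72
tool_pos: [0.5399, 0.0032, 0.108]
orientation: [-179.9, 0.0, -101.4]
force: [0.3, 0.7, 5.5]
opening: 0.0098
gripper_force: 30.0
```

Request:
play_rows:
  plan:
    - [0, 0, -1, 0, 0, 0]
    - [0, 0, -2, 0, 0, 0]
    - [0, 0, -2, 0, 0, 0]
    - [0, 0, -2, 0, 0, 0]
    - [0, 0, -2, 0, 0, 0]
    - [0, 0, -2, 0, 0, 0]
    - [0, 0, -2, 0, 0, 0]
    - [0, 0, 0, 0, 0, -3.9]
    - [0, 0, 0, 0, 0, -3.9]
    - [0, 0, 0, 0, 0, 0]

```text
clock: 22.55
tool_pos: [0.5391, 0.0032, 0.238]
orientation: [-180.0, 0.0, -93.5]
force: [0.6, -0.1, -0.7]
opening: 0.0102
gripper_force: 30.0
```

Run:
```python
from lids import *;from plant import *
o=get_obs();print(o['clock'],o['tool_pos'],o['opening'],togo(o,og('medium',.21),-93.5))
```

```text
22.55 [0.53909514 0.00315121 0.23802815] 0.010196707045426731 (array([23.84,  0.38,  2.79]), array([-0.04,  0.03, -0.  ]))
```

Request:
play_rows:
  plan:
    - [1.04, 0.02, 0, 0, 0, 0]
    - [2.28, 0.03, 0, 0, 0, 0]
    - [2.28, 0.03, 0, 0, 0, 0]
    - [2.28, 0.03, 0, 0, 0, 0]
    - [2.28, 0.03, 0, 0, 0, 0]
    - [2.28, 0.03, 0, 0, 0, 0]
    - [2.28, 0.03, 0, 0, 0, 0]
    - [2.28, 0.03, 0, 0, 0, 0]
    - [2.28, 0.03, 0, 0, 0, 0]
    - [2.28, 0.03, 0, 0, 0, 0]
    - [2.28, 0.03, 0, 0, 0, 0]
    - [0, 0, 1.5, 0, 0, 0]
    - [0, 0, 1.5, 0, 0, 0]
    - [0, 0, 0, 0, 0, 0]
    - [0, 0, 0, 0, 0, 0]

```text
clock: 23.8
tool_pos: [0.5199, -0.235, 0.2065]
orientation: [179.9, -0.0, -93.8]
force: [-0.2, -0.9, -0.9]
opening: 0.01
gripper_force: 30.0
```

Run:
```python
from lids import *;from plant import *
o=get_obs();print(o['clock'],o['tool_pos'],o['opening'],togo(o,og('medium',.108),-93.5))
```

```text
23.8 [ 0.51990652 -0.2349985   0.20649115] 0.010016978822865601 (array([-0.05, -0.11,  9.85]), array([ 0.14, -0.  , -0.28]))
```

Request:
play_rows:
  plan:
    - [-0.05, -0.08, 0, 0, 0, -0.2]
    - [0, 0, 1, 0, 0, 0]
    - [0, 0, 1, 0, 0, 0]
    - [0, 0, 1, 0, 0, 0]
    - [0, 0, 1, 0, 0, 0]
    - [0, 0, 1, 0, 0, 0]
    - [0, 0, 0.8, 0, 0, 0]
    - [0, 0, 0, 0, 0, 0]
    - [0, 0, 0, 0, 0, 0]

```text
clock: 24.55
tool_pos: [0.5213, -0.2342, 0.1484]
orientation: [179.9, -0.0, -93.5]
force: [0.9, -0.4, -0.2]
opening: 0.0099
gripper_force: 30.0
```

Request:
play_rows:
  plan:
    - [0, 0, 0.7, 0, 0, 0]
    - [0, 0, 0.7, 0, 0, 0]
    - [0, 0, 0.7, 0, 0, 0]
    - [0, 0, 0.7, 0, 0, 0]
    - [0, 0, 0.6, 0, 0, 0]
    - [0, 0, 0.3, 0, 0, 0]
    - [0, 0, 0.2, 0, 0, 0]
    - [0, 0, 0.2, 0, 0, 0]
    - [0, 0, 0.1, 0, 0, 0]
    - [0, 0, 0, 0, 0, 0]
    - [0, 0, 0, 0, 0, 0]

```text
clock: 25.47
tool_pos: [0.5221, -0.2343, 0.1079]
orientation: [-179.9, -0.0, -93.5]
force: [-0.7, -0.2, 4.1]
opening: 0.0096
gripper_force: 30.0
```

Request:
play_rows:
  plan:
    - [0, 0, 0, 0, 0, 0]
    - [0, 0, 0, 0, 0, 0]
    - [0, 0, 0, 0, 0, 0]
    - [0, 0, 0, 0, 0, 0]
    - [0, 0, -1, 0, 0, 0]
    - [0, 0, -2, 0, 0, 0]
    - [0, 0, -2, 0, 0, 0]
    - [0, 0, -2, 0, 0, 0]
    - [0, 0, -2, 0, 0, 0]
    - [0, 0, 0, 0, 0, 0]
  grip: 3.0

```text
clock: 26.3
tool_pos: [0.5238, -0.2348, 0.2022]
orientation: [-179.6, -0.1, -93.4]
force: [0.1, 0.2, 0.2]
opening: 0.0301
gripper_force: 0.0
```

Run:
```python
from lids import *;from plant import *
o=get_obs();print(o['clock'],o['tool_pos'],togo(o,rk('small',.20),-93.5))
for c in ('side','wrist'):
    snapshot(c);print([(n,d['position'],round(d['score'],2)) for n in ('large','largest','medium') for d in spot_point(c,'lid_'+n)[:1]])
```

```text
26.3 [ 0.52376956 -0.23483132  0.20220315] (array([-23.23,  -4.67,   0.22]), array([-0.39, -0.09,  0.07]))
[('large', [0.5176, 0.012, -0.0013], 0.63), ('largest', [0.6116, -0.243, 0.0197], 0.76), ('medium', [0.5229, -0.2331, 0.0169], 0.69)]
[('large', [0.5662, -0.2316, 0.0172], 0.78), ('largest', [0.6127, -0.2379, 0.0189], 0.8), ('medium', [0.5247, -0.2343, 0.0115], 0.94)]
```

Request:
play_rows:
  plan:
    - [-1.13, -0.2, 0, 0, 0, 0]
    - [-2.21, -0.46, 0, 0, 0, 0]
    - [-2.21, -0.46, 0, 0, 0, 0]
    - [-2.21, -0.46, 0, 0, 0, 0]
    - [-2.21, -0.46, 0, 0, 0, 0]
    - [-2.21, -0.46, 0, 0, 0, 0]
    - [-2.21, -0.46, 0, 0, 0, 0]
    - [-2.21, -0.46, 0, 0, 0, 0]
    - [-2.21, -0.46, 0, 0, 0, 0]
    - [-2.21, -0.46, 0, 0, 0, 0]
    - [-2.21, -0.46, 0, 0, 0, 0]
    - [0, 0, 0, 0, 0, 3.9]
    - [0, 0, 0, 0, 0, 3.9]
    - [0, 0, 0, 0, 0, 0]
    - [0, 0, 0, 0, 0, 0]

```text
clock: 27.95
tool_pos: [0.5834, -0.0047, 0.1967]
orientation: [180.0, -0.0, -101.1]
force: [-0.1, -0.7, 0.1]
opening: 0.03
gripper_force: 0.0
```

Run:
```python
from lids import *;from plant import *
o=get_obs();print(o['clock'],o['tool_pos'],togo(o,rk('small',.095),-101.3))
```

```text
27.95 [ 0.58344477 -0.0047084   0.19671476] (array([ 0.08, -0.11, 10.17]), array([ 0.03, -0.02,  0.16]))
```

Request:
play_rows:
  plan:
    - [0.05, -0.08, 0, 0, 0, 0.2]
    - [0, 0, 2, 0, 0, 0]
    - [0, 0, 2, 0, 0, 0]
    - [0, 0, 2, 0, 0, 0]
    - [0, 0, 2, 0, 0, 0]
    - [0, 0, 1.4, 0, 0, 0]
    - [0, 0, 0.8, 0, 0, 0]
    - [0, 0, 0, 0, 0, 0]

```text
clock: 28.62
tool_pos: [0.5832, -0.0063, 0.0932]
orientation: [179.8, -0.1, -101.5]
force: [0.7, -0.3, 0.6]
opening: 0.0303
gripper_force: 0.0
```

Request:
play_rows:
  plan:
    - [0, 0, 0, 0, 0, 0]
    - [0, 0, 0, 0, 0, 0]
    - [0, 0, 0, 0, 0, 0]
    - [0, 0, 0, 0, 0, 0]
    - [0, 0, 0, 0, 0, 0]
    - [0, 0, 0, 0, 0, 0]
  grip: 0

```text
clock: 29.12
tool_pos: [0.5849, -0.0057, 0.0961]
orientation: [-179.9, 0.0, -101.5]
force: [-0.2, 0.3, 4.7]
opening: 0.0098
gripper_force: 30.0
```

Request:
play_rows:
  plan:
    - [0, 0, -1, 0, 0, 0]
    - [0, 0, -2, 0, 0, 0]
    - [0, 0, -2, 0, 0, 0]
    - [0, 0, -2, 0, 0, 0]
    - [0, 0, -2, 0, 0, 0]
    - [0, 0, -2, 0, 0, 0]
    - [0, 0, -2, 0, 0, 0]
    - [0, 0, 0, 0, 0, -3.9]
    - [0, 0, 0, 0, 0, -3.9]
    - [0, 0, 0, 0, 0, 0]

```text
clock: 29.95
tool_pos: [0.5841, -0.0058, 0.226]
orientation: [-180.0, 0.0, -93.5]
force: [0.1, 0.3, -1.2]
opening: 0.0096
gripper_force: 30.0
```

Run:
```python
from lids import *;from plant import *
o=get_obs();print(o['clock'],o['tool_pos'],o['opening'],togo(o,og('small',.20),-93.5))
```

```text
29.95 [ 0.58412479 -0.00581035  0.22600779] 0.009611163214118357 (array([23.22,  9.53,  2.58]), array([-0.04,  0.03, -0.  ]))
```

Request:
play_rows:
  plan:
    - [1.02, 0.43, 0, 0, 0, 0]
    - [2.22, 0.91, 0, 0, 0, 0]
    - [2.22, 0.91, 0, 0, 0, 0]
    - [2.22, 0.91, 0, 0, 0, 0]
    - [2.22, 0.91, 0, 0, 0, 0]
    - [2.22, 0.91, 0, 0, 0, 0]
    - [2.22, 0.91, 0, 0, 0, 0]
    - [2.22, 0.91, 0, 0, 0, 0]
    - [2.22, 0.91, 0, 0, 0, 0]
    - [2.22, 0.91, 0, 0, 0, 0]
    - [2.22, 0.91, 0, 0, 0, 0]
    - [0, 0, 1.3, 0, 0, 0]
    - [0, 0, 1.3, 0, 0, 0]
    - [0, 0, 0, 0, 0, 0]
    - [0, 0, 0, 0, 0, 0]

```text
clock: 31.2
tool_pos: [0.4734, -0.2318, 0.1987]
orientation: [179.9, -0.0, -93.8]
force: [0.5, 0.5, 0.5]
opening: 0.0096
gripper_force: 30.0
```

Run:
```python
from lids import *;from plant import *
o=get_obs();print(o['clock'],o['tool_pos'],o['opening'],togo(o,og('small',.096),-93.5))
```

```text
31.2 [ 0.47337322 -0.23175358  0.19869263] 0.009631537148434503 (array([-1.000e-02, -1.700e-01,  1.027e+01]), array([ 0.12, -0.  , -0.28]))
```

Request:
play_rows:
  plan:
    - [0, -0.12, 0, 0, 0, -0.2]
    - [0, 0, 1, 0, 0, 0]
    - [0, 0, 1, 0, 0, 0]
    - [0, 0, 1, 0, 0, 0]
    - [0, 0, 1, 0, 0, 0]
    - [0, 0, 1, 0, 0, 0]
    - [0, 0, 1, 0, 0, 0]
    - [0, 0, 0, 0, 0, 0]
    - [0, 0, 0, 0, 0, 0]

```text
clock: 31.95
tool_pos: [0.4751, -0.2315, 0.1382]
orientation: [179.9, -0.0, -93.5]
force: [-0.3, 0.4, 0.6]
opening: 0.0098
gripper_force: 30.0
```

Request:
play_rows:
  plan:
    - [0, 0, 0.7, 0, 0, 0]
    - [0, 0, 0.7, 0, 0, 0]
    - [0, 0, 0.7, 0, 0, 0]
    - [0, 0, 0.7, 0, 0, 0]
    - [0, 0, 0.7, 0, 0, 0]
    - [0, 0, 0.4, 0, 0, 0]
    - [0, 0, 0.2, 0, 0, 0]
    - [0, 0, 0.2, 0, 0, 0]
    - [0, 0, 0, 0, 0, 0]
    - [0, 0, 0, 0, 0, 0]

```text
clock: 32.78
tool_pos: [0.4757, -0.2316, 0.0962]
orientation: [-180.0, -0.0, -93.5]
force: [-0.1, 0.3, -0.1]
opening: 0.0096
gripper_force: 30.0
```

Request:
play_rows:
  plan:
    - [0, 0, 0.1, 0, 0, 0]
    - [0, 0, 0.1, 0, 0, 0]
    - [0, 0, 0, 0, 0, 0]

```text
clock: 33.03
tool_pos: [0.4766, -0.2318, 0.0958]
orientation: [-179.9, -0.0, -93.4]
force: [-2.3, 2.6, 12.9]
opening: 0.0099
gripper_force: 30.0
```

Request:
play_rows:
  plan:
    - [0, 0, 0, 0, 0, 0]
    - [0, 0, 0, 0, 0, 0]
    - [0, 0, 0, 0, 0, 0]
    - [0, 0, 0, 0, 0, 0]
    - [0, 0, -1, 0, 0, 0]
    - [0, 0, -2, 0, 0, 0]
    - [0, 0, -2, 0, 0, 0]
    - [0, 0, -3, 0, 0, 0]
    - [0, 0, -4, 0, 0, 0]
    - [0, 0, -4, 0, 0, 0]
    - [-3, 0, -2, 0, 0, 0]
    - [-3, 0, 0, 0, 0, 0]
    - [-3, 0, 0, 0, 0, 0]
    - [-3, 0, 0, 0, 0, 0]
    - [0, 0, 0, 0, 0, 0]
  grip: 3.0

```text
clock: 34.28
tool_pos: [0.4829, -0.1084, 0.2752]
orientation: [-179.9, 0.1, -93.3]
force: [0.3, 0.1, -0.3]
opening: 0.0298
gripper_force: 0.0
```

Run:
```python
from lids import *;from plant import *
o=get_obs();print(o['clock'],o['tool_pos'])
L=orgpts(.5437,-.236,-3.5);im=[]
for c,box in (('side',(250,90,450,310)),('wrist',(120,60,400,280))):
    s=snapshot(c);im.append(draw(s,[],box,2)[:440]);print([(n,np.round(d['position'],3),round(d['score'],2)) for n in ('lid_large','lid_largest','lid_medium','lid_small','shaker','sauce_bottle') for d in spot_point(c,n)[:1]])
w=np.hstack(im);cv2.imwrite('pics/end.png',cv2.resize(w,(800,int(800*w.shape[0]/w.shape[1]))))
```

```text
34.2833 [ 0.48293971 -0.10841444  0.27520693]
[('lid_large', array([ 0.566, -0.242,  0.017]), 0.57), ('lid_largest', array([ 0.612, -0.244,  0.018]), 0.74), ('lid_medium', array([ 0.522, -0.233,  0.018]), 0.97), ('lid_small', array([ 0.469, -0.23 ,  0.012]), 0.76), ('shaker', array([ 0.578,  0.162, -0.004]), 0.62), ('sauce_bottle', array([ 0.631,  0.251, -0.004]), 0.92)]
[('lid_large', array([ 0.569, -0.233,  0.019]), 0.93), ('lid_largest', array([ 0.613, -0.237,  0.02 ]), 0.83), ('lid_medium', array([ 0.526, -0.236,  0.013]), 0.62), ('lid_small', array([ 0.526, -0.232,  0.014]), 0.49), ('shaker', array([0.517, 0.01 , 0.002]), 0.65), ('sauce_bottle', array([ 0.615, -0.236,  0.019]), 0.44)]
```

View pics/end.png

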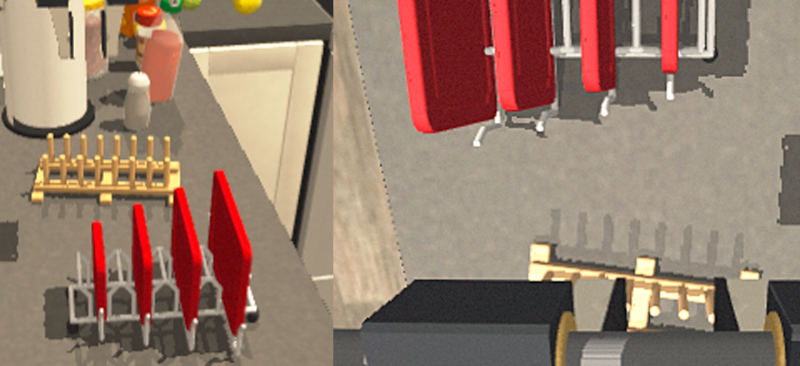

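The final pictures show all four lids standing upright in the right order at (100–240, 170–350), the rack empty, and the shaker and bottle where they were.

```bash
python3 -c "
from plant import *
print(close_job())"
```

```text
the job is handed in; nothing more can be done
None
```

All four lids now stand upright in the organiser, graded smallest to largest, and the shaker and sauce bottle were not moved; I handed the job in at about 34 s, and no verdict came back.

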